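Nest the graded sample tubs and cover them

ROBOT

A 6-joint arm with a two-finger parallel gripper is mounted at the origin on the work surface. World frame = base frame: x ahead of the robot, y to its left, z up, the work surface at z = 0. Lengths are in mm, angles in rad, forces in N, time in s.
With the tool pointing down it reaches from about 350 to 850 mm from the base axis. Payload 8.1 kg.
Tool frame: the origin (TCP) lies at the very end of the fingers, on their centre line; the grasp point (between the pads) lies env.grasp_offset behind it (env.grasp_offset is the distance from the TCP to the grasp point, in mm); z points along the fingers, y is the line along which they close (so a half turn about z gives the same grasp; the last joint's range is limited). The gripper opens to 85 mm and grips with 20 to 120 N. Pads are 22 mm wide; open, the fingers measure 114 mm over their backs; the gripper's body (76 mm by 85 mm) begins 54 mm behind the grasp point. The pads swing forward as they close: fully open they stand 13 mm farther back than shut.
Start: joints at [-1.306, 0.13, 1.488, -0, 1.523, -0.085], TCP at [205.646, -563.662, 231.292] pointing down, gripper open.
Joint ranges: [-2.96, 2.96], [-0.89, 2.26], [0.02, 2.5], [-1.34, 4.48], [0, 2.73], [-2.66, 2.66]. Speed limits (rad/s): [2.39, 2.39, 2.79, 3.14, 3.14, 3.14].

INTERFACE

Orientations are given as a rotation vector (axis times angle).
In Python, from bench import env gives the robot as it stands. The module is installed in compiled form; this text tells all that it offers.
- The arm moves only by the shell command python3 -m jog 'ROWS' [FORCE]. ROWS is text: rows parted by semicolons, each of 7 numbers parted by spaces: the opening, from -1 (shut) to 1 (fully open), then the shift along the world's x, y, z each as a share of 2 cm, from -1 to 1, then the turn, a rotation vector about the world's x, y, z each as a share of 90 degrees, from -1 to 1. In form: grip dx dy dz ax ay az; .... A call has 1 to 5 rows; each row shifts and turns the commanded pose from where the row before left it; what a row does not reach is not made up. A row lasts 1/8 s, in which the tool goes at most 62.5 mm and 10.7 degrees, less where a joint would pass 70% of its speed; a pose out of reach is approached as far as the arm can. A call with a number of a shift or a turn outside -1 to 1 is refused whole. A call with a gripper value outside its range is refused whole. The fingers move at their own pace and stop on an object; FORCE is the grip in N (left out, the last holds). Time passes only in rows, so rows that do not move let the fingers close. It gives the time, the measured TCP pose, the force, the opening and the grip force at its end, in the units of the state.
- env.get_state(): the state, without advancing time (a new reading comes with each control period).
- env.capture(name): name is "side" or "top"; returns a dict with "img" (384x512x3 uint8, blue, green, red), "intrinsics" (3x3 intrinsics, pixels), "dist" ([k1, k2, p1, p2, k3] as OpenCV has them; the pictures are not rectified), "R" (3x3) and "t" (3): a world point X has camera coordinates R X + t. Camera axes: x right, y down, z forward; pixel columns grow to the right and rows downward; lengths in mm; the calibration is good to about 2 mm. A picture is of the moment at which its call begins. There is no depth.
- env.finish_job(): hands the job in; it is judged then, once.
The state is a dict: "clock": time; "joint_positions": joint angles; "joint_velocities": joint speeds; "effort": joint torques, N m; "eef_pos": TCP position; "orientation": TCP orientation; "contact_force": force on the tool from outside, world axes, zero at the start; "wrist_torque": the same for the moment, N m; "gripper_width": finger opening in mm; "grasp_force": force on a finger pad.
Only numpy, scipy, OpenCV 4.12 (cv2) and the standard library are available. Lean on these libraries where they do the work, as an engineer would, in place of code of your own. Each camera call takes 0.05 s, during which the arm holds its last target. There are 200 camera calls.

TASK

Pack away the three sample tubs beside the spectrometer by nesting them in size order: leave the large blue tub where it stands, put the medium white tub into it, then the small yellow tub into the white one, each upright and fully down on the floor of the tub below. Then lay the black cover flat and centred on the rim of the small tub. Set each thing down rather than dropping it, and leave the jar, beaker and dish alone.

Things in the scene. Friction and masses are not known exactly. Their poses are not given: they have to be found in the camera images.
- large: Large round open blue plastic tub, 65 mm tall, outside 120 mm across at the rim and 92 at the foot; evenly flaring wall 8 mm thick, mouth 104 mm. Thick bottom: the inner floor, 87 mm wide, is 25 mm above the underside. About 400 g, loose. Origin: centre of underside, z up. It stays on the table.
- medium: Medium round open white plastic tub, 72 mm tall, outside 90 mm across at the rim and 74 at the foot; evenly flaring wall 8 mm thick, mouth 74 mm. Thick bottom: the inner floor, 63 mm wide, is 25 mm above the underside. About 200 g, loose. Origin: centre of underside, z up. Nested, its rim is 32 mm above the large rim. Pinch the wall anywhere on the rim.
- small: Small round open yellow plastic tub, 80 mm tall, outside 66 mm across at the rim and 52 at the foot; evenly flaring wall 8 mm thick, mouth 50 mm. Thick bottom: the inner floor, 42 mm wide, is 25 mm above the underside. About 120 g, loose. Origin: centre of underside, z up. Nested, its rim is 33 mm above the medium rim. Pinch the wall anywhere on the rim.
- cover: Flat black disc, 84 mm across and 6 mm thick, with an upright round orange knob at its centre, 18 mm across and 26 mm tall (its top is 32 mm above the underside). About 90 g, loose, lying knob up on the table. Origin: centre of the underside, z up. On the small tub its origin is 80 mm above that tub's.
- jar: Bystander: closed amber glass jar, 60 mm across, 95 mm tall. Origin: centre of the underside.
- beaker: Bystander: open green-tinted glass beaker, 74 mm across at the rim, 85 mm tall. Origin: centre of the underside.
- dish: Bystander: shallow white ceramic dish, 96 mm across, 16 mm tall. Origin: centre of the underside.
Mind the look-alikes: they are no part of the job. What is shaped like the medium but red is not meant. Of the things shaped like the small, the yellow one is meant.

How it is judged:
By the outcome, as a careful person would: the job done as asked, in the order asked, and still so for the second after the job is handed in, with the robot touching nothing.
It also fails if it takes over 69 s, if anything falls off the work surface, if the arm or the gripper's body presses on something with over 40 N, if the wrist force passes 120 N, or if a joint passes its speed limit or range.

## Working session

There is one attempt and no reset: what is moved stays moved. The work goes in short steps, Python scripts to look and compute and a shell command to move; the robot and the scene stay as the last step left them, time stands still between calls to the robot, and variables do not carry over. Pictures are saved under pics/ and viewed, at most 10 in all, crops included, and the job is handed in when it is done.

```bash
mkdir -p pics; python3 - <<'E'
from bench import env
import cv2,numpy as np
for n in("top","side"):
    c=env.capture(n); cv2.imwrite(f"pics/{n}0.png",c["img"]); print(n,c["intrinsics"],c["dist"],c["R"],c["t"])
s=env.get_state(); print({k:np.round(v,3) for k,v in s.items()}, env.grasp_offset)
E
```

```text
top [[409.34673742   0.         259.32285342]
 [  0.         409.34673742 190.76692281]
 [  0.           0.           1.        ]] [-0.05975345  0.          0.          0.          0.        ] [[-0.00498499 -0.99963301 -0.02662708]
 [-0.99540931  0.00750548 -0.09541471]
 [ 0.09557955  0.0260292  -0.99508142]] [ -21.00092898  569.43220923 1136.34611577]
side [[353.23688275   0.         257.74553633]
 [  0.         353.23688275 188.32497004]
 [  0.           0.           1.        ]] [-0.10982317  0.          0.          0.          0.        ] [[ 0.94994002 -0.31237241 -0.00611862]
 [-0.23588583 -0.70422378 -0.66964673]
 [ 0.20487029  0.63756752 -0.74265458]] [-518.96581121  136.66794691  753.64198119]
{'clock': np.float64(0.1), 'joint_positions': array([-1.306,  0.131,  1.489,  0.   ,  1.523, -0.085]), 'joint_velocities': array([-0.001, -0.001, -0.002,  0.001, -0.001, -0.   ]), 'effort': array([ 1.0000e-03, -5.7095e+01, -5.0194e+01, -0.0000e+00,  8.0000e-03,
        0.0000e+00]), 'eef_pos': array([ 205.518, -563.191,  230.356]), 'orientation': array([-3.092, -0.546,  0.   ]), 'contact_force': array([ 0.616, -0.425,  0.421]), 'wrist_torque': array([-0.013, -0.002,  0.044]), 'grasp_force': np.float64(0.0), 'gripper_width': np.float64(85.335)} 18.700000000000003
```

View pics/top0.png

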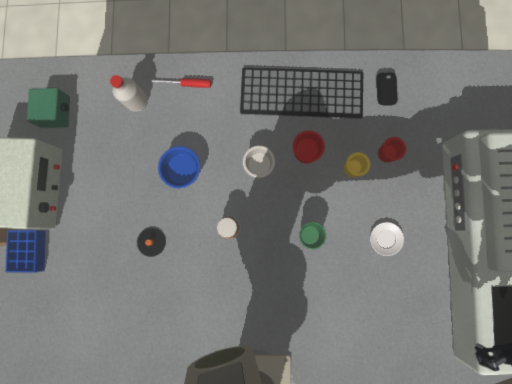

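View pics/side0.png

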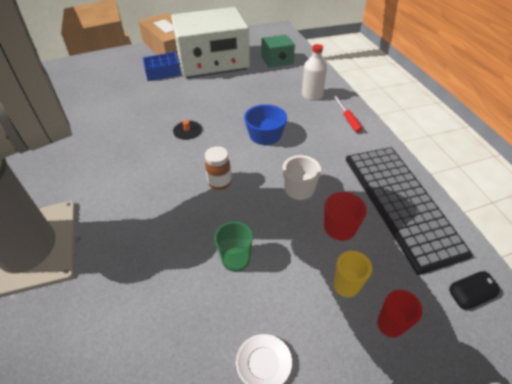

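The top view shows blue tub at (180,167), white at (258,161), yellow at (358,164), black cover with its orange knob at (151,241). The red look-alikes are at (308,147) and (392,149). The side view agrees. Next I measure them.

```bash
cat > m.py <<'E'
from bench import env
import cv2,numpy as np
def ray(c,uv,z):
    R,t=np.array(c["R"]),np.array(c["t"])
    p=cv2.undistortPoints(np.float32(uv).reshape(-1,1,2),np.array(c["intrinsics"]),np.array(c["dist"])).reshape(-1,2)
    d=np.c_[p,np.ones(len(p))]@R; o=-R.T@t
    return (o+d*((z-o[2])/d[:,2])[:,None])[:,:2]
def mask(img,col,roi):
    h=cv2.cvtColor(img,cv2.COLOR_BGR2HSV); b=dict(blue=((110,120,40),(130,255,255)),yellow=((18,110,60),(35,255,255)),
      red=((0,0,0),(0,0,0)),white=((0,0,125),(179,60,255)),black=((0,0,0),(179,255,48)),orange=((3,130,110),(17,255,255)),green=((50,100,30),(90,255,255)))[col]
    m=cv2.inRange(h,b[0],b[1])
    if col=="red": m=cv2.inRange(h,(0,120,60),(6,255,255))|cv2.inRange(h,(170,120,60),(179,255,255))
    k=np.zeros_like(m); x0,y0,x1,y1=roi; k[y0:y1,x0:x1]=255; return m&k
def circ(c,col,roi,z):
    cs,_=cv2.findContours(mask(c["img"],col,roi),cv2.RETR_EXTERNAL,cv2.CHAIN_APPROX_NONE)
    q=max(cs,key=cv2.contourArea); q=cv2.convexHull(q).reshape(-1,2)
    w=ray(c,q,z).astype(np.float32); e=cv2.fitEllipse(w)
    return np.round([*e[0],*e[1]],1), np.round(cv2.minEnclosingCircle(w)[0],1)
E
python3 - <<'E'
from m import *
c=env.capture("top")
for n,col,roi,z in [("large","blue",(150,140,210,195),65),("medium","white",(238,142,278,182),72),("small","yellow",(340,148,375,182),80),("cover","black",(132,222,170,262),6),("knob","orange",(140,230,165,255),32),("redM","red",(290,128,328,168),72),("redS","red",(375,132,410,166),80),("beaker","green",(295,215,330,252),85)]:
    try: print(n,*circ(c,col,roi,z))
    except Exception as e: print(n,e)
s=env.capture("side")
for n,col,roi,z in [("small","yellow",(330,240,375,300),80),("knob","orange",(175,115,195,132),32),("cover","black",(168,115,208,142),6)]:
    print(n,*circ(s,col,roi,z))
cv2.imwrite("pics/t1.png",cv2.resize(c["img"][120:270,120:420],None,fx=2.6,fy=2.6,interpolation=cv2.INTER_CUBIC))
E
```

```text
large [634.8 199.1 116.2 116.8] [634.8 199.1]
medium [648.6  10.8 104.  131.8] [646.7   2.6]
small [ 633.6 -291.4   61.9   73.5] [ 633.8 -289.7]
cover [445.9 286.    8.7  19.3] [444.9 284.8]
knob [425.2 290.4  16.9  20.4] [425.3 290.7]
redM [ 687.1 -160.5   85.7   90.1] [ 686.2 -160.9]
redS [ 674.9 -388.7   62.    80.4] [ 674.4 -387.4]
beaker max() iterable argument is empty
small [ 624.1 -304.8   65.9  100. ] [ 622.8 -306. ]
knob [422.5 279.7  20.5  45.7] [420.7 277.9]
cover [445.2 284.   23.3  40.2] [442.1 286. ]
```

View pics/t1.png

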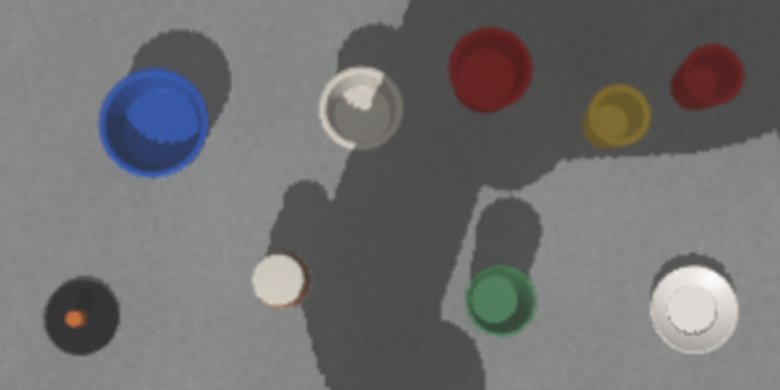

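The crop shows the white rim centred at crop (361,108), yellow at (619,115) with its lower wall showing to the lower left, and the cover at (82,315). The measurement needs to use only the far half of each rim outline, with its known radius.

```bash
cat >> m.py <<'E'
from scipy.optimize import least_squares
def rim(c,m,z,r):
    cs,_=cv2.findContours(m,cv2.RETR_EXTERNAL,cv2.CHAIN_APPROX_NONE)
    q=cv2.convexHull(max(cs,key=cv2.contourArea)).reshape(-1,2)
    w=ray(c,q,z); o=(-np.array(c["R"]).T@np.array(c["t"]))[:2]
    d=w.mean(0)-o; d/=np.linalg.norm(d); far=w@d; ctr=w[far>far.max()-r]  # far half of the outline is the rim
    f=least_squares(lambda p:np.linalg.norm(ctr-p,axis=1)-r+1,w.mean(0),loss="soft_l1")
    return np.round(f.x,1),round(float(np.std(f.fun)),2),len(ctr)
def cmask(c,ch,lo,hi,roi):
    l=cv2.cvtColor(c["img"],cv2.COLOR_BGR2LAB)[:,:,ch].astype(int)
    m=((l>=lo)&(l<=hi)).astype(np.uint8)*255; k=np.zeros_like(m); x0,y0,x1,y1=roi; k[y0:y1,x0:x1]=255; return m&k
E
python3 - <<'E'
from m import *
T=env.capture("top");S=env.capture("side")
b=cv2.cvtColor(T["img"],cv2.COLOR_BGR2LAB)
print(b[161,240:282].tolist()); print(b[241,132:172,0].tolist())
print("cam",[(-np.array(c["R"]).T@np.array(c["t"])).round() for c in(T,S)])
for n,c,m,z,r in [("large T",T,mask(T["img"],"blue",(150,140,210,195)),65,60),("large S",S,mask(S["img"],"blue",(235,95,295,150)),65,60),
 ("med T",T,cmask(T,2,131,160,(238,142,280,182)),72,45),("med S",S,cmask(S,2,131,160,(275,150,326,202)),72,45),
 ("small T",T,mask(T["img"],"yellow",(340,148,375,182)),80,33),("small S",S,mask(S["img"],"yellow",(330,240,375,300)),80,33),
 ("cover T",T,cmask(T,0,0,65,(132,222,170,262)),6,42),("cover S",S,cmask(S,0,0,65,(168,115,208,142)),6,42)]:
    print(n,*rim(c,m,z,r))
E
```

```text
[[144, 128, 128], [145, 128, 129], [159, 128, 130], [198, 128, 134], [192, 128, 133], [151, 128, 132], [111, 128, 131], [105, 128, 131], [109, 128, 130], [122, 128, 131], [124, 128, 131], [125, 128, 132], [125, 128, 132], [125, 128, 131], [127, 128, 132], [134, 128, 132], [155, 128, 132], [159, 128, 132], [170, 128, 133], [197, 129, 133], [199, 129, 133], [190, 129, 133], [156, 128, 133], [127, 128, 132], [123, 129, 131], [123, 129, 131], [123, 129, 131], [123, 128, 132], [123, 128, 132], [118, 128, 131], [104, 128, 131], [104, 128, 131], [113, 128, 131], [121, 129, 131], [115, 128, 131], [90, 128, 129], [87, 128, 129], [86, 128, 129], [85, 128, 128], [86, 128, 129], [85, 128, 129], [83, 128, 129]]
[143, 143, 143, 141, 121, 77, 60, 58, 58, 57, 55, 57, 62, 96, 128, 138, 140, 139, 130, 100, 78, 68, 58, 57, 57, 58, 58, 57, 57, 58, 57, 57, 58, 76, 131, 141, 140, 142, 143, 142]
cam [array([ 458.,  -55., 1185.]), array([ 371., -546.,  648.])]
large T [634.1 198.3] 0.46 16
large S [633.4 197.7] 0.68 10
med T [647.7 -23. ] 0.43 8
med S [646.4 -23. ] 0.49 11
small T [ 635.5 -294.3] 0.38 9
small S [ 635.6 -294. ] 0.19 12
cover T [426.  288.4] 0.87 12
cover S [424.3 283.5] 1.06 10
```

```bash
python3 -m jog '-0.3 0.76 1 0 0 0 -0.111; -0.3 0.76 1 0 0 0 -0.111; -0.3 0.76 1 0 -0.07 0 0; -0.3 0.76 1 0 0 0 0; -0.3 0.76 1 0 0 0 0' 40
python3 -m jog '-0.3 0.76 1 0 0 0 0; -0.3 0.76 1 0 0 0 0; -0.3 0.76 1 0 0 0 0; -0.3 0.76 1 0 0 0 0; -0.3 0.76 1 0 0 0 0'
python3 -m jog '-0.3 0.76 1 0 0 0 0; -0.3 0.76 1 0 0 0 0; -0.3 0.76 1 0 0 0 0; -0.3 0.76 1 0 0 0 0; -0.3 0.76 1 0 0 0 0'
python3 -m jog '-0.3 0.76 1 0 0 0 0; -0.3 0.76 1 0 0 0 0; -0.3 0.76 1 0 0 0 0; -0.3 0.76 1 0 0 0 0; -0.3 0.76 1 0 0 0 0'
python3 -m jog '-0.3 0.76 1 0 0 0 0; -0.3 0.76 1 0 0 0 0; -0.3 0.76 1 0 0 0 0; -0.3 0.76 1 0 0 0 0; -0.3 0.76 1 0 0 0 0'
python3 -m jog '-0.3 0.76 0.9 -0.5 0 0 0; -0.3 0.76 0.9 -1 0 0 0; -0.3 0.76 0.9 -1 0 0 0; -0.3 0.7 0.9 -1 0 0 0; -0.3 0 0 0 0 0 0'
```

```text
clock: 0.92
eef_pos: [282.1, -462.6, 231.3]
orientation: [3.031, 0.002, 0.0]
contact_force: [-0.3, 0.8, -0.1]
gripper_width: 29.5
grasp_force: 0.0
clock: 1.55
eef_pos: [358.1, -362.9, 231.3]
orientation: [3.032, 0.001, 0.0]
contact_force: [-0.6, 0.1, -0.4]
gripper_width: 29.7
grasp_force: 0.0
clock: 2.17
eef_pos: [434.1, -263.0, 231.4]
orientation: [3.032, 0.002, 0.0]
contact_force: [0.2, 0.8, 0.9]
gripper_width: 29.6
grasp_force: 0.0
clock: 2.8
eef_pos: [510.1, -162.9, 231.3]
orientation: [3.032, 0.002, -0.0]
contact_force: [0.5, -0.4, -0.7]
gripper_width: 29.8
grasp_force: 0.0
clock: 3.42
eef_pos: [586.1, -62.9, 231.2]
orientation: [3.032, 0.002, -0.0]
contact_force: [0.0, 0.2, 0.9]
gripper_width: 29.8
grasp_force: 0.0
clock: 4.05
eef_pos: [644.2, 9.6, 158.6]
orientation: [3.032, 0.005, -0.006]
contact_force: [-0.0, 0.2, 0.4]
gripper_width: 29.9
grasp_force: 0.0
```

```bash
python3 -m jog '-0.3 0 0 0 0 0 0; -0.3 0.1 0.2 -0.5 0 0 0; -0.3 0 0 -0.5 0 0 0; -0.3 0 0 -0.5 0 0 0; -0.3 0 0 0 0 0 0'
python3 - <<'E'
from m import *
for n in("top","side"):
    c=env.capture(n);g=c["img"][120:210,200:320] if n=="top" else c["img"][100:220,230:390]
    cv2.imwrite(f"pics/a_{n}.png",cv2.resize(g,None,fx=3.3,fy=3.3))
a,b=[cv2.resize(cv2.imread(f"pics/a_{n}.png"),(396,300)) for n in("top","side")]; cv2.imwrite("pics/a.png",np.hstack([a,b]))
E
```

```text
clock: 4.68
eef_pos: [646.2, 12.2, 129.6]
orientation: [3.032, 0.002, -0.004]
contact_force: [0.1, -0.1, 0.3]
gripper_width: 29.8
grasp_force: 0.0
```

View pics/a.png

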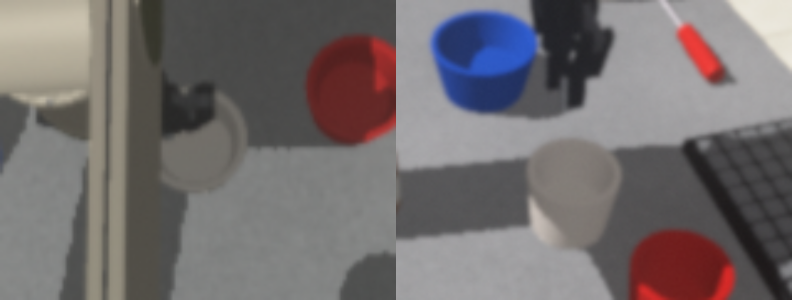

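The gripper is above the white tub's +y rim, with the inner finger over the mouth and the outer one clear of the blue tub, so I descend and pinch.

```bash
python3 -m jog '-0.3 0.05 0.15 -0.8 0 0 0; -0.3 0 0 -0.8 0 0 0; -0.3 0 0 -0.6 0 0 0; -0.3 0 0 -0.5 0 0 0; -0.3 0 0 -0.5 0 0 0'
python3 -m jog '-0.3 0 0 -0.45 0 0 0; -0.3 0 0 -0.45 0 0 0; -0.3 0 0 0 0 0 0'
python3 -m jog '-0.75 0 0 0 0 0 0; -1 0 0 0 0 0 0; -1 0 0 0 0 0 0; -1 0 0 0 0 0 0' 40
```

```text
clock: 5.4
eef_pos: [648.2, 15.3, 66.6]
orientation: [3.032, 0.002, -0.0]
contact_force: [-0.8, -0.4, 0.5]
gripper_width: 29.5
grasp_force: 0.0
clock: 5.78
eef_pos: [647.5, 15.3, 48.2]
orientation: [3.032, 0.002, -0.003]
contact_force: [-0.1, 0.3, -0.4]
gripper_width: 29.9
grasp_force: 0.0
clock: 6.28
eef_pos: [648.6, 15.3, 49.9]
orientation: [3.032, 0.001, 0.001]
contact_force: [-1.7, -1.5, 2.4]
gripper_width: 7.6
grasp_force: 37.2
```

```bash
python3 -m jog '-1 0 0 0.3 0 0 0; -1 0 0 0.6 0 0 0; -1 0 0 1 0 0 0; -1 0 0 1 0 0 0; -1 0 0 1 0 0 0'
python3 -m jog '-1 0 0.5 0.6 0 0 0; -1 -0.1 1 0 0 0 0; -1 -0.1 1 0 0 0 0; -1 -0.1 1 0 0 0 0; -1 -0.1 1 0 0 0 0'
python3 -m jog '-1 -0.1 1 0 0 0 0; -1 -0.1 1 0 0 0 0; -1 -0.07 1 0 0 0 0; -1 0 1 0 0 0 0; -1 0 1 0 0 0 0'
python3 -m jog '-1 0 0.8 0 0 0 0; -1 0 0.55 0 0 0 0; -1 0 0.2 0 0 0 0; -1 0 0 0 0 0 0'
python3 - <<'E'
from m import *
T=env.capture("top");S=env.capture("side")
a=cv2.resize(T["img"][110:220,130:260],(390,330)); b=cv2.resize(S["img"][50:170,210:340],(390,360)); cv2.imwrite("pics/b.png",np.hstack([cv2.copyMakeBorder(a,0,30,0,0,0),b]))
print(rim(S,mask(S["img"],"blue",(225,80,300,150)),65,60))
E
```

```text
clock: 6.9
eef_pos: [648.8, 15.4, 129.6]
orientation: [3.032, 0.002, 0.002]
contact_force: [0.5, -0.8, -1.7]
gripper_width: 7.8
grasp_force: 37.2
clock: 7.52
eef_pos: [639.5, 107.2, 138.4]
orientation: [3.031, 0.003, -0.002]
contact_force: [-0.1, -0.2, -2.3]
gripper_width: 7.5
grasp_force: 37.1
clock: 8.15
eef_pos: [634.9, 206.7, 139.3]
orientation: [3.032, 0.002, 0.0]
contact_force: [0.5, -0.8, -2.0]
gripper_width: 8.1
grasp_force: 37.1
clock: 8.65
eef_pos: [634.9, 236.2, 139.2]
orientation: [3.031, 0.002, -0.0]
contact_force: [0.2, 0.1, -1.9]
gripper_width: 7.6
grasp_force: 37.2
(array([629.9, 193.3]), 1.16, 9)
```

View pics/b.png

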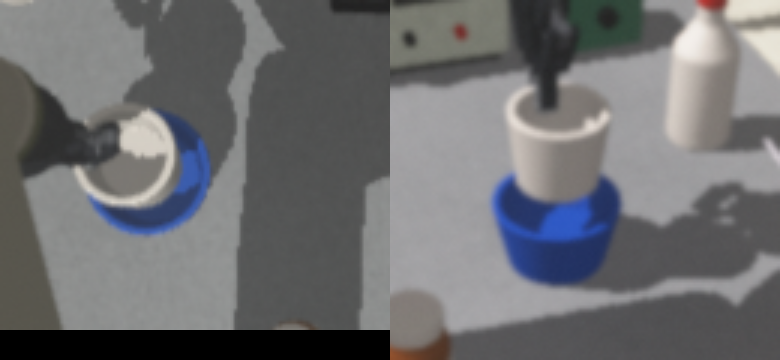

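The white tub hangs upright above the blue one, roughly centred. I check its rim position in the side view before lowering.

```bash
python3 - <<'E'
from m import *
T=env.capture("top");S=env.capture("side")
print("S",rim(S,cmask(S,2,131,160,(240,70,290,122)),161.3,45)); print("T",rim(T,cmask(T,2,131,160,(150,130,192,182)),161.3,45))
E
```

```text
S (array([631.5, 196.5]), 1.18, 6)
T (array([634. , 196.8]), 0.9, 9)
```

```bash
python3 -m jog '-1 0 0.03 -0.5 0 0 0; -1 0 0 -0.5 0 0 0; -1 0 0 -0.5 0 0 0; -1 0 0 -0.5 0 0 0; -1 0 0 -0.4 0 0 0'
python3 -m jog '-1 0 0 -0.3 0 0 0; -1 0 0 -0.2 0 0 0; -1 0 0 -0.1 0 0 0; -1 0 0 -0.05 0 0 0; -1 0 0 0 0 0 0'
```

```text
clock: 9.48
eef_pos: [634.5, 236.8, 90.2]
orientation: [3.031, 0.002, -0.001]
contact_force: [-0.2, -0.9, -1.6]
gripper_width: 7.4
grasp_force: 37.1
clock: 10.1
eef_pos: [635.0, 237.0, 78.5]
orientation: [3.032, 0.002, 0.0]
contact_force: [-0.1, -0.0, -1.5]
gripper_width: 7.1
grasp_force: 37.1
```

```bash
python3 -m jog '-1 0 0 -0.06 0 0 0; -1 0 0 -0.05 0 0 0; -1 0 0 -0.04 0 0 0; -1 0 0 0 0 0 0'
python3 -m jog '-1 0 0 -0.03 0 0 0; -1 0 0 -0.03 0 0 0; -1 0 0 0 0 0 0'
```

```text
clock: 10.6
eef_pos: [634.9, 236.9, 75.3]
orientation: [3.032, 0.002, 0.0]
contact_force: [-0.3, 0.2, -0.7]
gripper_width: 7.5
grasp_force: 37.1
clock: 10.98
eef_pos: [635.0, 237.3, 74.9]
orientation: [3.032, 0.002, 0.001]
contact_force: [-3.2, 0.5, 6.1]
gripper_width: 7.8
grasp_force: 38.4
```

Contact is at the expected height (74.9), so I release and go to the yellow tub.

```bash
python3 -m jog '-0.6 0 0 0 0 0 0; -0.4 0 0 0 0 0 0; -0.4 0 0 0 0 0 0; -0.4 0 0 0.3 0 0 0; -0.4 0 0 0.6 0 0 0'
python3 -m jog '-0.4 0 0 1 0 0 0; -0.4 0 0 1 0 0 0; -0.4 0 0 1 0 0 0; -0.3 0 -1 1 0.014 0 0; -0.3 0 -1 0.5 0 0 0'
python3 -m jog '-0.3 0 -1 0 0 0 0; -0.3 0 -1 0 0 0 0; -0.3 0 -1 0 0 0 0; -0.3 0 -1 0 0 0 0; -0.3 0 -1 0 0 0 0'
python3 -m jog '-0.3 0 -1 0 0 0 0; -0.3 0 -1 0 0 0 0; -0.3 0 -1 0 0 0 0; -0.3 0 -1 0 0 0 0; -0.3 0 -1 0 0 0 0'
python3 -m jog '-0.3 0 -1 0 0 0 0; -0.3 0 -1 0 0 0 0; -0.3 0 -1 0 0 0 0; -0.3 0 -1 0 0 0 0; -0.3 0 -1 0 0 0 0'
python3 -m jog '-0.3 0 -1 0 0 0 0; -0.3 0 -1 0 0 0 0; -0.3 0 -1 0 0 0 0; -0.3 0 -1 0 0 0 0; -0.3 0 -1 0 0 0 0'
python3 -m jog '-0.3 0 -1 0 0 0 0; -0.3 0 -1 0 0 0 0; -0.3 0 -1 0 0 0 0; -0.3 0 -0.2 0 0 0 0; -0.3 0 0 0 0 0 0'
python3 - <<'E'
from m import *
T=env.capture("top");S=env.capture("side")
print("large",rim(T,mask(T["img"],"blue",(150,140,210,195)),65,60),"nested med",rim(T,cmask(T,2,131,160,(155,140,205,190)),97,45),rim(S,cmask(S,2,131,160,(240,80,290,130)),97,45))
print("small",rim(S,mask(S["img"],"yellow",(330,240,375,300)),80,33),rim(T,mask(T["img"],"yellow",(340,148,375,182)),80,33))
a=cv2.resize(T["img"][110:220,130:260],(390,330)); b=cv2.resize(S["img"][50:170,210:340],(390,360)); cv2.imwrite("pics/d.png",np.hstack([cv2.copyMakeBorder(a,0,30,0,0,0),b]))
E
```

```text
clock: 11.6
eef_pos: [634.5, 236.8, 92.1]
orientation: [3.031, 0.002, -0.002]
contact_force: [0.1, 0.0, 0.3]
gripper_width: 25.6
grasp_force: 0.0
clock: 12.22
eef_pos: [635.7, 196.4, 184.9]
orientation: [3.054, 0.002, 0.005]
contact_force: [0.5, -0.2, 0.0]
gripper_width: 29.7
grasp_force: 0.0
clock: 12.85
eef_pos: [634.7, 95.6, 181.8]
orientation: [3.054, 0.002, -0.001]
contact_force: [-0.0, -0.4, -0.7]
gripper_width: 29.6
grasp_force: 0.0
clock: 13.48
eef_pos: [634.8, -4.4, 182.1]
orientation: [3.054, 0.002, -0.0]
contact_force: [-0.0, -0.0, -0.7]
gripper_width: 29.6
grasp_force: 0.0
clock: 14.1
eef_pos: [634.8, -104.4, 182.1]
orientation: [3.054, 0.002, -0.0]
contact_force: [0.9, -0.6, 0.0]
gripper_width: 29.8
grasp_force: 0.0
clock: 14.72
eef_pos: [634.8, -204.4, 182.1]
orientation: [3.054, 0.002, -0.0]
contact_force: [0.5, -0.1, -0.8]
gripper_width: 29.5
grasp_force: 0.0
clock: 15.35
eef_pos: [634.8, -267.2, 181.9]
orientation: [3.054, 0.001, -0.0]
contact_force: [-0.1, 0.5, -0.5]
gripper_width: 30.4
grasp_force: 0.0
large (array([630.6, 197.7]), 1.42, 10) nested med (array([632.5, 196.8]), 0.63, 12) (array([633.7, 200.2]), 0.62, 11)
small (array([ 635.9, -294.2]), 0.41, 12) (array([ 635.1, -293.5]), 0.44, 4)
```

View pics/d.png

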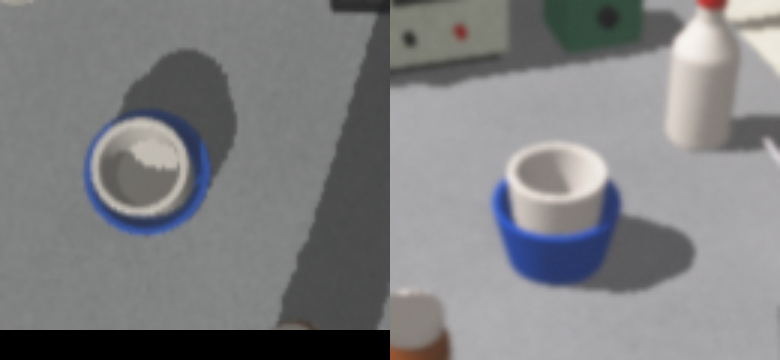

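White sits upright in blue, centred at about (633,198). Next I pinch the yellow tub.

```bash
python3 -m jog '-0.3 0.03 0 -1 0 0 0; -0.3 0 0 -1 0 0 0; -0.3 0 0 -1 0 0 0; -0.3 0 0 -0.8 0 0 0; -0.3 0 0 -0.5 0 0 0'
python3 -m jog '-0.3 0 0 -0.5 0 0 0; -0.3 0 0 -0.5 0 0 0; -0.3 0 0 -0.5 0 0 0; -0.3 0 0 -0.5 0 0 0; -0.3 0 0 0 0 0 0'
python3 -m jog '-0.75 0 0 0 0 0 0; -1 0 0 0 0 0 0; -1 0 0 0 0 0 0; -1 0 0 0 0 0 0' 35
```

```text
clock: 16.08
eef_pos: [634.8, -266.7, 94.1]
orientation: [3.054, 0.002, -0.003]
contact_force: [-0.2, 0.8, -0.3]
gripper_width: 29.8
grasp_force: 0.0
clock: 16.7
eef_pos: [634.6, -266.7, 54.7]
orientation: [3.055, 0.002, -0.003]
contact_force: [-0.1, 0.5, 0.1]
gripper_width: 30.0
grasp_force: 0.0
clock: 17.2
eef_pos: [635.7, -267.2, 56.6]
orientation: [3.053, 0.002, 0.001]
contact_force: [-0.3, -0.2, 1.4]
gripper_width: 10.4
grasp_force: 32.6
```

```bash
python3 -m jog '-1 0 0 0.3 0 0 0; -1 0 0 0.6 0 0 0; -1 0 0 1 0 0 0; -1 0 0 1 0 0 0; -1 0 0 1 0 0 0'
python3 -m jog '-1 0 0.3 1 0 0 0; -1 0 0.7 1 0 0 0; -1 0 1 0.5 0 0 0; -1 0 1 0 0 0 0; -1 0 1 0 0 0 0'
python3 -m jog '-1 0 1 0 0 0 0; -1 0 1 0 0 0 0; -1 0 1 0 0 0 0; -1 0 1 0 0 0 0; -1 0 1 0 0 0 0'
python3 -m jog '-1 0 1 0 0 0 0; -1 0 1 0 0 0 0; -1 0 1 0 0 0 0; -1 0 1 0 0 0 0; -1 0 1 0 0 0 0'
python3 -m jog '-1 0 1 0 0 0 0; -1 0 1 0 0 0 0; -1 0 1 0 0 0 0; -1 0 1 0 0 0 0; -1 0 1 0 0 0 0'
python3 -m jog '-1 0 1 0 0 0 0; -1 0 1 0 0 0 0; -1 0 1 0 0 0 0; -1 0 0.8 0 0 0 0; -1 0 0.6 0 0 0 0'
python3 -m jog '-1 -0.1 0.2 0 0 0 0; -1 0 0 0 0 0 0; -1 0 0 0 0 0 0'
python3 - <<'E'
from m import *
T=env.capture("top");S=env.capture("side")
z=80+env.get_state()["eef_pos"][2]-56.6
print("S",rim(S,mask(S["img"],"yellow",(225,40,300,122)),z,33)); print("T",rim(T,mask(T["img"],"yellow",(130,120,220,200)),z,33))
a=cv2.resize(T["img"][110:220,130:260],(390,330)); b=cv2.resize(S["img"][30:150,210:340],(390,360)); cv2.imwrite("pics/e.png",np.hstack([cv2.copyMakeBorder(a,0,30,0,0,0),b]))
E
```

```text
clock: 17.82
eef_pos: [635.9, -267.3, 136.5]
orientation: [3.053, 0.002, 0.002]
contact_force: [-0.3, 0.6, -1.3]
gripper_width: 10.2
grasp_force: 32.5
clock: 18.45
eef_pos: [635.0, -184.9, 183.0]
orientation: [3.054, 0.003, -0.002]
contact_force: [-0.0, 0.3, -1.4]
gripper_width: 10.3
grasp_force: 32.5
clock: 19.08
eef_pos: [635.4, -85.8, 184.1]
orientation: [3.054, 0.002, 0.0]
contact_force: [-0.2, -0.1, -2.0]
gripper_width: 10.2
grasp_force: 32.5
clock: 19.7
eef_pos: [635.4, 14.3, 184.1]
orientation: [3.054, 0.002, -0.0]
contact_force: [1.4, 0.8, -1.0]
gripper_width: 10.0
grasp_force: 32.5
clock: 20.32
eef_pos: [635.4, 114.3, 184.1]
orientation: [3.054, 0.002, -0.0]
contact_force: [0.0, 0.2, -0.7]
gripper_width: 10.3
grasp_force: 32.5
clock: 20.95
eef_pos: [635.4, 202.0, 184.0]
orientation: [3.054, 0.002, -0.0]
contact_force: [-0.3, 0.1, -1.6]
gripper_width: 10.3
grasp_force: 32.5
clock: 21.32
eef_pos: [633.5, 204.4, 184.1]
orientation: [3.053, 0.001, -0.0]
contact_force: [0.4, 0.0, -1.4]
gripper_width: 10.4
grasp_force: 32.5
S (array([631.7, 181. ]), 1.05, 7)
T (array([632.2, 177.3]), 0.46, 9)
```

View pics/e.png

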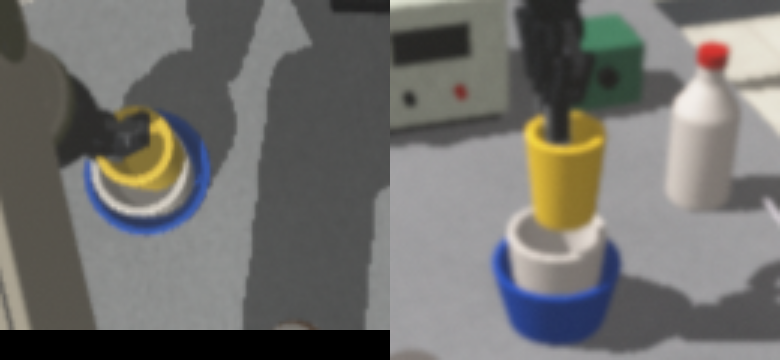

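Yellow hangs upright about 21 mm short in y. I shift it over and lower it.

```bash
python3 -m jog '-1 0 0.5 0 0 0 0; -1 0 0.5 0 0 0 0; -1 0 0.03 0 0 0 0; -1 0 0 -0.5 0 0 0; -1 0 0 -0.5 0 0 0'
python3 - <<'E'
from m import *
T=env.capture("top");S=env.capture("side")
z=80+env.get_state()["eef_pos"][2]-56.6
print(env.get_state()["eef_pos"],"S",rim(S,mask(S["img"],"yellow",(225,40,300,130)),z,33)); print("T",rim(T,mask(T["img"],"yellow",(130,120,220,200)),z,33))
E
python3 -m jog '-1 0 0 -0.5 0 0 0; -1 0 0 -0.5 0 0 0; -1 0 0 -0.5 0 0 0; -1 0 0 -0.5 0 0 0; -1 0 0 0 0 0 0'
```

```text
clock: 22.05
eef_pos: [633.3, 225.3, 163.0]
orientation: [3.053, 0.002, -0.001]
contact_force: [0.1, 0.1, -0.8]
gripper_width: 10.2
grasp_force: 32.5
[632.19880383 224.90680939 161.42281498] S (array([629.6, 198.3]), 1.05, 8)
T (array([632.2, 198.1]), 0.63, 8)
clock: 22.78
eef_pos: [632.6, 225.3, 122.5]
orientation: [3.053, 0.002, -0.004]
contact_force: [-0.6, 0.9, -1.0]
gripper_width: 10.1
grasp_force: 32.5
```

```bash
python3 -m jog '-1 0.03 0 -0.3 0 0 0; -1 0 0 -0.2 0 0 0; -1 0 0 -0.1 0 0 0; -1 0 0 -0.06 0 0 0; -1 0 0 0 0 0 0'
python3 -m jog '-1 0 0 -0.04 0 0 0; -1 0 0 -0.04 0 0 0; -1 0 0 0 0 0 0'
```

```text
clock: 23.4
eef_pos: [634.1, 225.6, 110.9]
orientation: [3.054, 0.002, -0.0]
contact_force: [0.6, -0.0, -1.5]
gripper_width: 10.0
grasp_force: 32.5
clock: 23.78
eef_pos: [634.0, 225.5, 109.2]
orientation: [3.054, 0.002, -0.0]
contact_force: [0.5, 0.8, -0.6]
gripper_width: 10.3
grasp_force: 32.5
```

```bash
python3 -m jog '-1 0 0 -0.04 0 0 0; -1 0 0 -0.04 0 0 0; -1 0 0 0 0 0 0'
python3 -m jog '-1 0 0 -0.03 0 0 0; -1 0 0 -0.02 0 0 0; -1 0 0 0 0 0 0'
```

```text
clock: 24.15
eef_pos: [634.0, 225.5, 107.6]
orientation: [3.054, 0.002, -0.0]
contact_force: [0.8, 0.2, -1.6]
gripper_width: 9.8
grasp_force: 32.5
clock: 24.52
eef_pos: [634.1, 225.5, 106.7]
orientation: [3.054, 0.002, -0.0]
contact_force: [0.7, 0.5, -1.0]
gripper_width: 10.2
grasp_force: 32.5
```

```bash
python3 -m jog '-1 0 0 -0.02 0 0 0; -1 0 0 -0.02 0 0 0; -1 0 0 0 0 0 0'
python3 -m jog '-1 0 0 -0.02 0 0 0; -1 0 0 -0.02 0 0 0; -1 0 0 0 0 0 0'
```

```text
clock: 24.9
eef_pos: [634.3, 225.7, 106.6]
orientation: [3.054, 0.002, 0.001]
contact_force: [-1.9, -1.1, 4.3]
gripper_width: 10.4
grasp_force: 33.1
clock: 25.28
eef_pos: [634.5, 225.8, 106.6]
orientation: [3.054, 0.002, 0.002]
contact_force: [-3.6, 0.0, 8.1]
gripper_width: 10.3
grasp_force: 33.6
```

```bash
python3 -m jog '-0.6 0 0 0 0 0 0; -0.4 0 0 0 0 0 0; -0.4 0 0 0 0 0 0; -0.4 0 0 0.3 0 0 0; -0.4 0 0 0.6 0 0 0'
python3 -m jog '-0.4 0 0 1 0 0 0; -0.4 0 0 1 0 0 0; -0.2 0 0 1 0.056 0 0; 0 -0.5 0 0 0 0 0; 0 -1 0 0 0 0 0'
python3 -m jog '0 -1 -1 0 0 0 0; 0 -1 -1 0 0 0 0; 0 -1 -1 0 0 0 0; 0 -1 -1 0 0 0 0; 0 -1 -1 0 0 0 0'
python3 - <<'E'
from m import *
T=env.capture("top");S=env.capture("side")
for n,c,m,z,r in [("large T",T,mask(T["img"],"blue",(150,140,210,195)),65,60),("med T",T,cmask(T,2,131,140,(150,140,210,195)),97,45),
("small T",T,mask(T["img"],"yellow",(150,130,210,195)),130,33),("small S",S,mask(S["img"],"yellow",(230,70,300,130)),130,33),
("cover T",T,cmask(T,0,0,75,(132,222,170,262)),6,43),("cover S",S,cmask(S,0,0,75,(168,115,208,142)),6,43),
("knob T",T,mask(T["img"],"orange",(140,230,165,255)),32,9),("knob S",S,mask(S["img"],"orange",(175,115,195,132)),32,9)]:
    try: print(n,*rim(c,m,z,r))
    except Exception as e: print(n,"-",e)
a=cv2.resize(T["img"][120:270,120:270],(390,390)); b=cv2.resize(S["img"][60:180,160:310],(390,312)); cv2.imwrite("pics/f.png",np.hstack([a,cv2.copyMakeBorder(b,0,78,0,0,0)]))
E
```

```text
clock: 25.9
eef_pos: [633.7, 225.4, 123.1]
orientation: [3.053, 0.002, -0.002]
contact_force: [0.2, 0.4, -0.7]
gripper_width: 25.7
grasp_force: 0.0
clock: 26.52
eef_pos: [603.7, 225.0, 183.4]
orientation: [3.14, -0.0, 0.001]
contact_force: [0.3, 0.5, -1.1]
gripper_width: 43.2
grasp_force: 0.0
clock: 27.15
eef_pos: [502.4, 124.9, 182.6]
orientation: [3.14, 0.002, -0.002]
contact_force: [-0.7, -0.9, 0.1]
gripper_width: 43.0
grasp_force: 0.0
large T [631.2 198.9] 0.35 6
med T [634.6 213.1] 18.6 6
small T [634.3 197.6] 0.91 13
small S [633.4 198.9] 0.39 9
cover T [425.9 285.3] 1.97 7
cover S [423.5 284.4] 1.52 11
knob T [424.9 292.4] 0.2 4
knob S [423.6 289.9] 0.79 3
```

View pics/f.png

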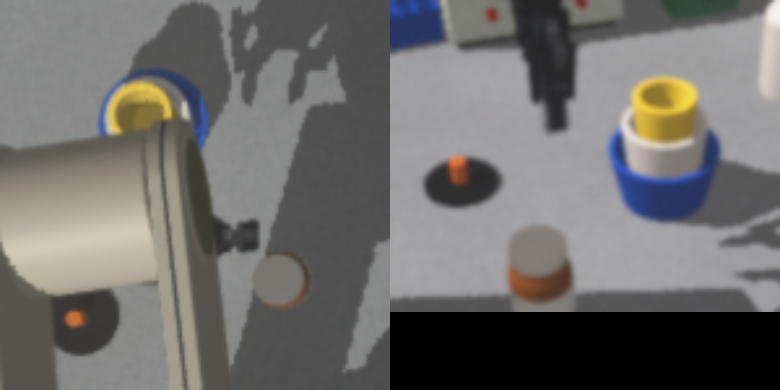

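Both tubs are nested properly, with the small one at about (633.8, 198.2). I refine the cover centre from full disc outlines in the first, unobstructed pictures.

```bash
python3 - <<'E'
from m import *
for n,roi in(("top",(130,220,172,264)),("side",(166,112,210,144))):
    c=env.capture(n); c["img"]=cv2.imread(f"pics/{n}0.png")
    for th in(80,100):
        m=cmask(c,0,0,th,roi)|mask(c["img"],"orange",roi); cs,_=cv2.findContours(m,cv2.RETR_EXTERNAL,cv2.CHAIN_APPROX_NONE)
        q=cv2.convexHull(max(cs,key=cv2.contourArea)); w=ray(c,q.reshape(-1,2),5).astype(np.float32); e=cv2.fitEllipse(w); print(n,th,np.round(e[0],1),np.round(e[1],1))
    o=np.argwhere(mask(c["img"],"orange",roi))[:,::-1]; print(o.min(0),o.max(0),"centroid@z25",ray(c,[o.mean(0)],25).round(1))
E
```

```text
top 80 [426.5 290.7] [81.3 82.8]
top 100 [426.9 290.3] [82.6 87.1]
[145 240] [151 245] centroid@z25 [[424.6 292.9]]
side 80 [425.2 290.5] [78.8 82.8]
side 100 [425.2 290.1] [81.8 87.2]
[182 121] [188 129] centroid@z25 [[422.7 287.1]]
```

```bash
python3 -m jog '0 -0.45 1 0 0 0 0; 0 -0.45 1 0 0 0 0; 0 -0.45 1 0 0 0 0; 0 -0.45 1 0 0 0 0; 0 -0.45 1 0 0 0 0'
python3 -m jog '0 -0.45 1 -0.5 0 0 0; 0 -0.45 1 -1 0 0 0; 0 -0.45 1 -1 0 0 0; 0 -0.22 0.28 -1 0 0 0; 0 0 0 0 0 0 0'
python3 -m jog '0 0 0 -1 0 0 0; 0 0 0 -1 0 0 0; 0 0 0 -0.5 0 0 0; 0 0 0 0 0 0 0'
```

```text
clock: 27.98
eef_pos: [458.9, 226.9, 183.0]
orientation: [3.141, 0.003, 0.0]
contact_force: [0.7, 0.6, -0.9]
gripper_width: 42.7
grasp_force: 0.0
clock: 28.6
eef_pos: [426.0, 291.4, 111.1]
orientation: [3.139, 0.004, -0.005]
contact_force: [-0.5, -0.4, 0.2]
gripper_width: 42.5
grasp_force: 0.0
clock: 29.1
eef_pos: [427.6, 291.0, 63.0]
orientation: [3.141, 0.001, -0.001]
contact_force: [0.0, 0.4, -0.8]
gripper_width: 42.5
grasp_force: 0.0
```

```bash
python3 -m jog '0 -0.1 0 -0.8 0 0 0; 0 0 0 -0.7 0 0 0; 0 0 0 -0.5 0 0 0; 0 0 0 -0.4 0 0 0; 0 0 0 -0.25 0 0 0'
python3 -m jog '-0.3 0 0 0 0 0 0; -0.5 0 0 0 0 0 0; -0.7 0 0 0 0 0 0; -1 0 0 0 0 0 0; -1 0 0 0 0 0 0' 40
```

```text
clock: 29.72
eef_pos: [425.5, 291.0, 9.4]
orientation: [3.141, 0.002, -0.001]
contact_force: [0.9, -0.3, -0.2]
gripper_width: 42.4
grasp_force: 0.0
clock: 30.35
eef_pos: [426.2, 291.4, 10.7]
orientation: [-3.141, -0.002, -0.002]
contact_force: [-0.6, -0.8, 5.1]
gripper_width: 16.6
grasp_force: 39.3
```

```bash
python3 -m jog '-1 0 0 0.3 0 0 0; -1 0 0 0.6 0 0 0; -1 0 0 1 0 0 0; -1 0 0 1 0 0 0; -1 0 0 1 0 0 0'
python3 -m jog '-1 0 0 1 0 0 0; -1 0 0 1 0 0 0; -1 0 0 1 0 0 0; -1 0 0 1 0 0 0; -1 0 0 0.6 0 0 0'
python3 -m jog '-1 0.5 -0.2 0 0 0 0; -1 1 -0.4 0 0 0 0; -1 1 -0.45 0 0 0 0; -1 1 -0.45 0 0 0 0; -1 1 -0.45 0 0 0 0'
python3 -m jog '-1 1 -0.45 0 0 0 0; -1 1 -0.45 0 0 0 0; -1 1 -0.45 0 0 0 0; -1 0.8 -0.4 0 0 0 0; -1 0 0 0 0 0 0'
python3 - <<'E'
from m import *
T=env.capture("top");S=env.capture("side"); p=env.get_state()["eef_pos"]; print(p)
a=cv2.resize(T["img"][120:240,130:260],(390,360)); b=cv2.resize(S["img"][30:150,190:320],(390,360)); cv2.imwrite("pics/g.png",np.hstack([a,b]))
E
```

```text
clock: 30.98
eef_pos: [425.6, 291.1, 89.4]
orientation: [-3.141, -0.002, -0.0]
contact_force: [0.2, -0.4, -1.6]
gripper_width: 16.7
grasp_force: 39.1
clock: 31.6
eef_pos: [426.0, 291.3, 181.9]
orientation: [-3.141, -0.002, -0.003]
contact_force: [0.6, -0.3, -0.7]
gripper_width: 16.4
grasp_force: 39.1
clock: 32.22
eef_pos: [517.2, 251.0, 179.5]
orientation: [3.141, 0.0, -0.001]
contact_force: [-0.2, 1.1, -0.3]
gripper_width: 16.4
grasp_force: 39.1
clock: 32.85
eef_pos: [592.8, 215.9, 179.5]
orientation: [3.141, -0.001, -0.001]
contact_force: [-0.7, -0.0, -1.1]
gripper_width: 15.9
grasp_force: 39.1
[591.51021565 216.98891826 179.67926049]
```

View pics/g.png

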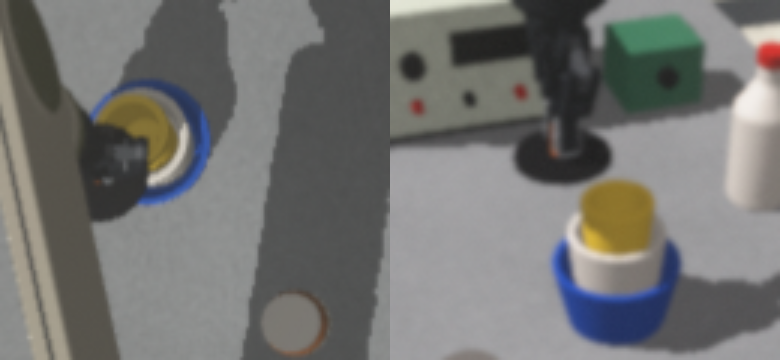

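The cover hangs level, knob gripped, about 45 mm short in x. I move it above the small tub and check the disc centre by rays.

```bash
python3 -m jog '-1 0.7 -0.3 0 0 0 0; -1 0.7 -0.3 0 0 0 0; -1 0.5 -0.25 0 0 0 0; -1 0.2 -0.05 -0.3 0 0 0; -1 0 0 0 0 0 0'
python3 - <<'E'
from m import *
S=env.capture("side"); T=env.capture("top"); p=env.get_state()["eef_pos"]; print(p); z=p[2]-10.7+5
b=S["img"]
l=cv2.cvtColor(b,cv2.COLOR_BGR2LAB)[:,:,0]
uv=cv2.projectPoints(np.array([[p[0],p[1],z]]),cv2.Rodrigues(np.array(S["R"]))[0],np.array(S["t"]),np.array(S["intrinsics"]),np.array(S["dist"]))[0].ravel(); print("exp px",uv)
m=cmask(S,0,0,80,(int(uv[0])-26,int(uv[1])-4,int(uv[0])+26,int(uv[1])+18))  # near (lower) half of the disc
cs,_=cv2.findContours(m,cv2.RETR_EXTERNAL,cv2.CHAIN_APPROX_NONE); q=cv2.convexHull(max(cs,key=cv2.contourArea)).reshape(-1,2); q=q[q[:,1]>uv[1]]
w=ray(S,q,z-4); f=least_squares(lambda x:np.linalg.norm(w-x,axis=1)-42,w.mean(0)+[0,20],loss="soft_l1"); print(f.x,np.std(f.fun),len(q))
cv2.imwrite("pics/h.png",np.hstack([cv2.resize(T["img"][120:240,130:260],(390,360)),cv2.resize(b[30:150,200:330],(390,360))]))
E
```

```text
clock: 33.58
eef_pos: [633.3, 198.9, 172.8]
orientation: [3.141, 0.001, -0.003]
contact_force: [-0.3, 0.0, -1.2]
gripper_width: 16.5
grasp_force: 39.1
[633.21257615 199.24312872 173.58389744]
exp px [265.35955873  83.51648245]
[633.3789179 200.5839568] 1.3728342310902968 9
```

View pics/h.png

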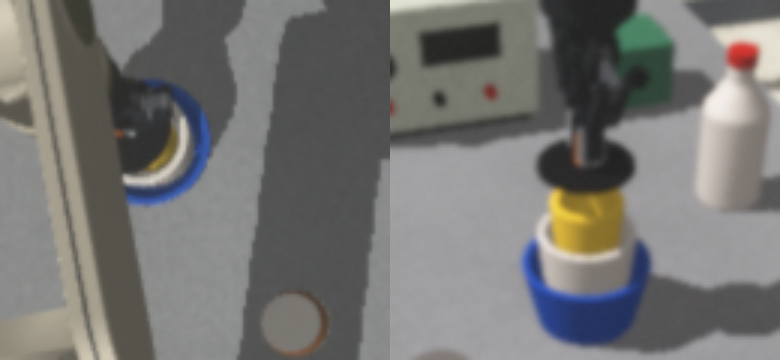

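The cover is centred over the small tub: disc mid u at crop 586, tub 587. I lower it.

```bash
python3 -m jog '-1 0.03 -0.04 -0.4 0 0 0; -1 0 0 -0.4 0 0 0; -1 0 0 -0.3 0 0 0; -1 0 0 -0.2 0 0 0; -1 0 0 0 0 0 0'
python3 -m jog '-1 0 0 -0.08 0 0 0; -1 0 0 -0.06 0 0 0; -1 0 0 -0.04 0 0 0; -1 0 0 0 0 0 0'
```

```text
clock: 34.3
eef_pos: [633.9, 198.3, 147.5]
orientation: [3.141, 0.002, -0.001]
contact_force: [-0.2, 0.3, -0.2]
gripper_width: 16.7
grasp_force: 39.1
clock: 34.8
eef_pos: [634.2, 198.3, 144.4]
orientation: [3.142, 0.002, -0.0]
contact_force: [0.3, -0.3, -1.2]
gripper_width: 16.6
grasp_force: 39.1
```

```bash
python3 -m jog '-1 0 0 -0.05 0 0 0; -1 0 0 -0.04 0 0 0; -1 0 0 -0.03 0 0 0; -1 0 0 0 0 0 0'
python3 -m jog '-1 0 0 -0.02 0 0 0; -1 0 0 -0.02 0 0 0; -1 0 0 0 0 0 0'
```

```text
clock: 35.3
eef_pos: [634.2, 198.4, 142.0]
orientation: [-3.142, -0.002, 0.0]
contact_force: [-0.6, 0.1, -1.0]
gripper_width: 16.5
grasp_force: 39.1
clock: 35.67
eef_pos: [634.3, 198.3, 141.5]
orientation: [-3.142, -0.002, -0.0]
contact_force: [0.1, -0.6, 0.2]
gripper_width: 16.4
grasp_force: 39.1
```

```bash
python3 -m jog '-1 0 0 -0.02 0 0 0; -1 0 0 -0.01 0 0 0; -1 0 0 0 0 0 0'
python3 -m jog '-1 0 0 -0.02 0 0 0; -1 0 0 0 0 0 0'
```

```text
clock: 36.05
eef_pos: [634.5, 198.4, 141.4]
orientation: [-3.141, -0.002, -0.001]
contact_force: [-1.9, -0.4, 5.6]
gripper_width: 16.3
grasp_force: 39.3
clock: 36.3
eef_pos: [634.7, 198.4, 141.4]
orientation: [-3.141, -0.002, -0.002]
contact_force: [-1.7, -1.6, 6.8]
gripper_width: 16.5
grasp_force: 39.7
```

```bash
python3 -m jog '-0.5 0 0 0 0 0 0; -0.3 0 0 0 0 0 0; -0.2 0 0 0 0 0 0; -0.2 0 0 0.2 0 0 0; -0.2 0 0 0.6 0 0 0'
python3 -m jog '-0.2 0 0 1 0 0 0; -0.2 0 0 1 0 0 0; -0.2 0 0 1 0 0 0; -0.2 -0.5 -1 0 0 0 0; -0.2 -0.5 -1 0 0 0 0'
python3 -m jog '-0.2 -0.5 -1 0 0 0 0; -0.2 -0.5 -1 0 0 0 0; -0.2 -0.5 -1 0 0 0 0; -0.2 -0.5 -1 0 0 0 0; -0.2 -0.5 -1 0 0 0 0'
python3 -m jog '-0.2 -0.5 -1 0 0 0 0; -0.2 -0.5 -1 0 0 0 0; -0.2 -0.5 -1 0 0 0 0; -0.2 0 0 0 0 0 0'
python3 - <<'E'
from m import *
S=env.capture("side"); T=env.capture("top")
cv2.imwrite("pics/i.png",np.hstack([cv2.resize(T["img"][110:230,120:250],(390,360)),cv2.resize(S["img"][50:170,200:330],(390,360))]))
for n,c,roi in(("T",T,(140,125,200,190)),("S",S,(230,60,300,112))):
    print(n,*rim(c,cmask(c,0,0,80,roi),135,42))
E
```

```text
clock: 36.92
eef_pos: [633.7, 198.2, 156.0]
orientation: [3.141, 0.002, -0.002]
contact_force: [-0.3, 0.3, -0.1]
gripper_width: 34.3
grasp_force: 0.0
clock: 37.55
eef_pos: [614.5, 158.1, 218.1]
orientation: [-3.141, -0.003, -0.003]
contact_force: [0.4, -0.6, -1.0]
gripper_width: 34.4
grasp_force: 0.0
clock: 38.17
eef_pos: [563.9, 57.4, 216.9]
orientation: [-3.142, -0.002, -0.001]
contact_force: [0.6, -0.8, -0.7]
gripper_width: 33.9
grasp_force: 0.0
clock: 38.67
eef_pos: [533.6, -3.3, 216.4]
orientation: [3.141, -0.002, 0.0]
contact_force: [0.1, 0.5, 0.2]
gripper_width: 34.1
grasp_force: 0.0
T [634.3 197.3] 3.45 10
S [731.8 358.6] 49.32 3
```

View pics/i.png

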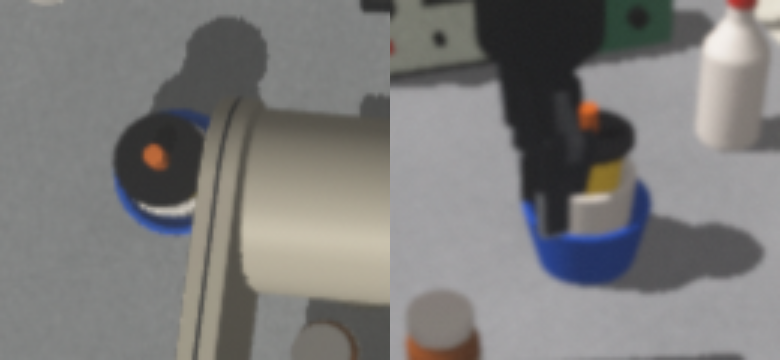

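That was my eleventh viewed picture, one over the limit of 10, so I won't view any more. It shows the cover flat on the stack, knob at crop (155,157) in the top view. I'll do a last check in numbers only, with the arm clear.

```bash
python3 -m jog '-0.2 0 -1 0.5 0 0 0; -0.2 0 -1 0.5 0 0 0; -0.2 0 -1 0 0 0 0; -0.2 0 -1 0 0 0 0; -0.2 0 -1 0 0 0 0'
python3 -m jog '-0.2 0 -1 0 0 0 0; -0.2 0 -1 0 0 0 0; -0.2 0 -1 0 0 0 0; -0.2 0 -1 0 0 0 0; -0.2 0 0 0 0 0 0'
python3 - <<'E'
from m import *
S=env.capture("side"); T=env.capture("top")
for n,c,roi in(("T",T,(140,125,200,190)),("S",S,(238,78,296,112))):
    m=cmask(c,0,0,85,roi)
    cs,_=cv2.findContours(m,cv2.RETR_EXTERNAL,cv2.CHAIN_APPROX_NONE);q=cv2.convexHull(max(cs,key=cv2.contourArea)).reshape(-1,2)
    e=cv2.fitEllipse(ray(c,q,135).astype(np.float32)); print("cover",n,np.round(e[0],1),np.round(e[1],1))
print("large",rim(S,mask(S["img"],"blue",(235,95,295,150)),65,60),"T",rim(T,mask(T["img"],"blue",(150,140,210,195)),65,60))
E
```

```text
clock: 39.4
eef_pos: [534.0, -103.2, 235.8]
orientation: [-3.141, -0.001, 0.001]
contact_force: [0.2, -0.0, -0.3]
gripper_width: 34.3
grasp_force: 0.0
clock: 40.02
eef_pos: [534.1, -183.3, 236.2]
orientation: [3.141, -0.001, -0.0]
contact_force: [-0.2, 0.5, -0.3]
gripper_width: 34.2
grasp_force: 0.0
cover T [628.6 184.2] [106.8 107.5]
cover S [665.5 191.6] [145.3 178.6]
large (array([632.9, 194.7]), 1.07, 5) T (array([631.5, 196.1]), 1.01, 10)
```

```bash
python3 - <<'E'
from m import *
S=env.capture("side"); T=env.capture("top")
for n,c,roi in(("T",T,(140,125,200,190)),("S",S,(238,78,296,112))):
    h=cv2.cvtColor(c["img"],cv2.COLOR_BGR2HSV); m=cmask(c,0,0,70,roi); m[h[:,:,1]>90]=0; m=cv2.morphologyEx(m,cv2.MORPH_OPEN,np.ones((3,3)))
    cs,_=cv2.findContours(m,cv2.RETR_EXTERNAL,cv2.CHAIN_APPROX_NONE);q=cv2.convexHull(max(cs,key=cv2.contourArea)).reshape(-1,2)
    e=cv2.fitEllipse(ray(c,q,135).astype(np.float32)); print("cover",n,np.round(e[0],1),np.round(e[1],1),q.min(0),q.max(0))
E
```

```text
cover T [634.3 197. ] [80.3 82.8] [159 147] [188 177]
cover S [666.9 191.2] [147.1 176. ] [251  78] [295 111]
```

The top view gives the disc as round (flat) at (634.3, 197.0), within about 1.5 mm of the small tub's axis. I hand the job in.

```bash
python3 -c "
from bench import env; print(env.finish_job())"
```

```text
the job is handed in; nothing more can be done
None
```

The job is handed in at about 40 s: white nested in blue, yellow in white, and the cover flat within about 1.5 mm of centre on the yellow rim by the top view (the last side-view check of the cover gave no usable fit); I viewed 11 pictures, one over the limit of 10.

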